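Take the roasted bulb out of the garlic baker with tongs

ROBOT

A 6-joint arm with a two-finger parallel gripper is mounted at the origin on a cart in front of the work surface, level with it; the furniture and walls round the work are solid. World frame = base frame: x ahead of the robot, y to its left, z up, the work surface at z = 0. Lengths are in mm, angles in rad, forces in N, time in s.
With the tool pointing down it reaches from about 325 to 775 mm from the base axis. Payload 5.5 kg.
Tool frame: the origin (TCP) lies on the centre line of the jaws, within the pads' length; the fingertips stand 14 mm ahead of it and the grasp point (between the pads) lies 5 mm behind it (manip.tcp_to_tips is the distance from the TCP to the fingertips, in mm); z points along the fingers, y is the line along which they close (so a half turn about z gives the same grasp; the last joint's range is limited). The gripper opens to 88 mm and grips with 3 to 60 N. Pads are 20 mm wide; open, the fingers measure 115 mm over their backs; the gripper's body (75 mm by 178 mm) begins 61 mm behind the grasp point.
Start: joints at [-1.219, 0.091, 1.231, -0, 1.82, -0.057], TCP at [238.506, -550.574, 236.631] pointing down, gripper open.
Joint ranges: [-2.87, 2.87], [-0.86, 2.18], [0.17, 2.46], [-1.51, 4.65], [0.06, 2.69], [-2.65, 2.65]. Speed limits (rad/s): [2.57, 2.57, 3.01, 3.14, 3.14, 3.14].

INTERFACE

Orientations are given as a unit quaternion [w, x, y, z].
In Python, from rig import manip gives the robot as it stands. Calls block until the motion is done:
- manip.reach(position, orientation): joint-space move of the TCP to a pose.
- manip.move_l(position, v=150, rotation=None, guard=None): straight line of the TCP; rotation=None keeps the orientation; v is the mean speed in mm/s. With guard (N) it stops when the force on the tool has changed by that much, and returns True; else False.
- manip.movej(angles): joint-space move.
- manip.ungrasp() and manip.close(grasp_force=None): open the fingers fully, or close them until they stop; grasp_force is the grip in N (None keeps the last).
- manip.hold(seconds).
- manip.ik(position, orientation): joint angles nearest the present ones, or None.
- manip.observe(): the state.
- manip.capture(name): name is "side" or "top" or "wrist"; returns a dict with "pixels" (480x640x3 uint8, red, green, blue), "z_map" (480x640 float32, mm along the optical axis (not along the pixel's ray), 0 where there is no reading), "K" (3x3 intrinsics, pixels), "rvec" (rotation vector, rad) and "tvec" (3), from world to camera coordinates, as OpenCV has them. Camera axes: x right, y down, z forward; pixel columns grow to the right and rows downward; lengths in mm; the calibration is good to about 2 mm. The wrist camera is an equidistant fisheye: a pixel r from the principal point sees the ray r / f radians off the axis. A picture is of the moment at which its call begins.
A pose or a line that the arm cannot do raises manip.IKError and nothing moves.
- manip.sign_off(): hands the job in; it is judged then, once.
The state is a dict: "t": time; "joints": joint angles; "dq": joint speeds; "effort": joint torques, N m; "tcp_pos": TCP position; "tool_rot": TCP orientation; "force": force on the tool from outside, world axes, zero at the start; "moment": the same for the moment, N m; "grip_width": opening from 0.0 (shut) to 1.0 (fully open); "gripper_force": force on a finger pad.
Only numpy, scipy, OpenCV 4.12 (cv2) and the standard library are available. Lean on these libraries where they do the work, as an engineer would, in place of code of your own. Each camera call takes 0.05 s, during which the arm holds its last target. There are 200 camera calls.

TASK

The garlic in the terracotta baker is done and hot. Take the lid off and set it down right way up on the white cutting board, then pick up the kitchen tongs, close them on the bulb in the dish and lift it out, never touching the bulb with the gripper itself. Finish still holding the bulb in the tongs, still and about a hand's breadth above its dish; leave the dish and everything else where it stands.

Things in the scene. Friction and masses are not known exactly. Their poses are not given: they have to be found in the camera images.
- baker_dish: dish of the terracotta garlic baker: round, low, loose on the worktop, 0.6 kg. Rim 132 mm across and 14 mm high, walls 6 mm, flat inner floor 6 mm above the worktop and about 106 mm across. Origin: centre of its underside, z up.
- baker_lid: domed terracotta lid of the baker, 0.25 kg, at first standing inside the dish's rim over the bulb. Round, 102 mm across at its open lower edge, walls 5 mm, dome 68 mm high, with a round knob on top: neck 19 mm across, head 29 mm across, widest 77 to 86 mm above the lower edge, knob top 92 mm above it. Origin: centre of the lower edge, z up to the knob.
- garlic: the roasted garlic bulb in the baker, hidden by the lid at first: 48 to 50 mm across, 51 mm tall, 24 g, round with a narrow top, standing loose on the middle of the dish's floor. Origin: centre of its underside, z up its stem.
- bulb_mid (a point): middle of that bulb, 25 mm above its underside; the bulb is widest 15 to 25 mm above its underside.
- tongs: sprung steel kitchen tongs, loose, 0.11 kg, lying on their side: two arms 20 mm high, spreading level, joined at a pivot 100 mm behind the origin (a wire ring reaches 28 mm further). Origin: middle line, between the middles of the black handle grips, at the underside; the centre of mass is within 15 mm of it. x points to the tips, z up. The frame belongs to the left arm (+y side).
- tongs_grip (a point): where to hold the tongs: midway between the two black handle grips, 10 mm above the underside. The grips are 88 mm long (45 mm behind to 43 mm before this point); over their outsides they measure 51 mm at rest (tongs open), 33 mm and parallel when closed on the bulb.
- tongs_mouth (a point): middle of the tongs' mouth: 125 mm ahead of the origin on the middle line, 10 mm above the underside. The spoon-shaped tips are 43 mm long, 20 mm high, centred here; open they stand 87 mm apart (72 to 78 mm at their bent-in ends), 94 mm over their outsides. 10 mm less at the handles is 22 mm less at the tips.
- tongs_arm (a joint): closing angle of the tongs, rad: 0 open at rest, about 0.18 closed on the bulb, 0.38 shut. A spring opens them: about 3 N on each handle begins to close them, 6 N closes them to a bulb's width. Each arm turns half of this angle, so the middle line turns with the left arm by half of it.
- board: white cutting board lying flat and fixed on the worktop, empty, 235 mm (its x) by 333 mm (its y), 12 mm thick. Origin: centre of its underside.
- raw_garlic: bystander: second, raw garlic bulb (same size) lying free on the bare worktop. Leave alone.
- onion: bystander: brown onion, 80 mm, on the worktop. Leave alone.
- spoon: bystander: steel spoon, 200 mm, on the worktop. Leave alone.
- spice_jar: bystander: small spice jar with a red lid, 45 mm across, 106 mm tall. Leave alone.
- tin: bystander: food tin, 75 mm across, 58 mm tall. Leave alone.

How it is judged (in metres and radians):
On the way, in this order (a step that is already met when the one before it is completed fails the run):
1. the lid stands right way up on the cutting board, let go (x of baker_lid in the frame of board between -0.09 and 0.09 m and y of baker_lid in the frame of board between -0.14 and 0.14 m and height (world z) of baker_lid between 0.009 and 0.016 m and angle between baker_lid's own z axis and vertical below 0.1 rad and contact force between each of the arm, the fingers and baker_lid below 0.1 N), for 0.2 s.
2. the tongs, held by the gripper, are closed on the bulb while it is still in the dish (contact force between the fingers and tongs above 1 N and contact force between tongs and garlic above 1 N and distance between bulb_mid and tongs_mouth below 0.045 m and horizontal distance between garlic and baker_dish below 0.05 m and height (world z) of garlic below 0.03 m and value of joint tongs_arm above 0.08 rad), for 0.1 s.
At the end, for the whole second after the job is handed in: Bulb held still between the closed tips of the tongs, which the gripper holds; its middle 90-280 mm above the worktop, within 70 mm sideways of the dish centre, touching neither gripper nor dish. Lid flat, knob up, on the board (centre within 90 x 140 mm of its centre). Dish flat (height (world z) of bulb_mid between 0.09 and 0.28 m and horizontal distance between bulb_mid and baker_dish below 0.07 m and contact force between tongs and garlic above 1 N and contact force between the fingers and tongs above 1 N and distance between bulb_mid and tongs_mouth below 0.045 m and value of joint tongs_arm above 0.08 rad and contact force between each of the fingers, the arm and garlic below 0.1 N and contact force between baker_dish and garlic below 0.05 N and contact force between baker_dish and tongs below 0.05 N and linear speed of garlic below 0.03 m/s and angle between baker_dish's own z axis and vertical below 0.05 rad and height (world z) of baker_dish below 0.005 m and x of baker_lid in the frame of board between -0.09 and 0.09 m and y of baker_lid in the frame of board between -0.14 and 0.14 m and height (world z) of baker_lid between 0.009 and 0.016 m and angle between baker_lid's own z axis and vertical below 0.1 rad); the arm keeps its last pose, push and grip.
It fails at once if the gripper or arm touches the bulb (contact force between any of the fingers, the arm and garlic above 0.3 N).
It fails at once if the dish is pushed more than 40 mm (distance of baker_dish from where it was at the start of the episode above 0.04 m).
It fails at once if a bystander is moved more than 25 mm (distance of any of raw_garlic, onion, spoon, spice_jar, tin from where it was at the start of the episode above 0.025 m).
It also fails if it takes over 58 s, if anything falls off the work surface, if the arm or the gripper's body presses on something with over 40 N, if the wrist force passes 120 N, or if a joint passes its speed limit or range.

## Working session

There is one attempt and no reset: what is moved stays moved. The work goes in short steps, each a Python script; the robot and the scene stay as the last script left them, time stands still between calls to the robot, and variables do not carry over. Pictures are saved under pics/ and viewed, at most 13 in all, crops included, and the job is handed in when it is done.

```bash
ls; mkdir -p pics; cat > h.py <<'E'
import numpy as np, cv2
from rig import manip
def cap(n): return manip.capture(n)
def save(c,f): cv2.imwrite('pics/'+f,cv2.cvtColor(c['pixels'],cv2.COLOR_RGB2BGR))
def cloud(c):
    K=np.array(c['K']);R=cv2.Rodrigues(np.array(c['rvec'],float))[0];t=np.array(c['tvec'],float).ravel()
    z=c['z_map'];v,u=np.mgrid[:480,:640]
    P=np.stack([(u-K[0,2])/K[0,0]*z,(v-K[1,2])/K[1,1]*z,z],-1)
    W=(P-t)@R; W[z==0]=np.nan
    return W
E
python3 - <<'E'
from h import *
for n in ('top','side'):
    c=cap(n);save(c,n+'0.png');np.savez(n+'0.npz',**c)
    W=cloud(c);print(n,c['K'].tolist(),np.array(c['tvec']).ravel(),np.nanmedian(W.reshape(-1,3),0))
    print(manip.observe())
E
```

```text
pics
top [[579.4010919781038, 0.0, 322.5531701110039], [0.0, 579.4010919781038, 234.58534443373043], [0.0, 0.0, 1.0]] [ -47.01853857  564.76561728 1338.90616895] [558.05209778 -25.67461682  10.69048288]
{'t': 0.05, 'joints': array([-1.21870587e+00,  9.18428549e-02,  1.23183076e+00,  1.42759954e-05,
        1.81980902e+00, -5.66885093e-02]), 'dq': array([-0.00145656, -0.00067356,  0.00049764,  0.00200394, -0.00199624,
        0.00027625]), 'effort': array([ 1.65022539e-03, -4.48201883e+01, -4.07905018e+01,  6.99886680e-02,
        2.88267218e-02, -1.15141074e-04]), 'tcp_pos': array([ 238.41255826, -550.31548224,  235.54756981]), 'tool_rot': array([-9.35720612e-04,  9.79184290e-01,  2.02971016e-01, -1.32225053e-04]), 'force': array([-0.26189433,  0.35564554,  0.05001688]), 'moment': array([ 0.04301212, -0.0714869 ,  0.01649416]), 'gripper_force': 0.0, 'grip_width': 0.9982065881402438}
side [[508.7193112860858, 0.0, 321.3551845380744], [0.0, 508.7193112860858, 223.36848621113575], [0.0, 0.0, 1.0]] [401.94353802 306.32800847 985.20475531] [524.71587761  65.88148235  24.50152082]
{'t': 0.1, 'joints': array([-1.21869847e+00,  9.17991169e-02,  1.23173602e+00, -1.27947223e-05,
        1.81978244e+00, -5.67355628e-02]), 'dq': array([ 0.00021579, -0.00117385, -0.00142148, -0.00051971, -0.00304784,
       -0.00085474]), 'effort': array([ 3.57410812e-03, -4.47855914e+01, -4.07572031e+01,  7.01200264e-02,
        2.84064113e-02, -1.19624628e-04]), 'tcp_pos': array([ 238.41982276, -550.34792519,  235.62723894]), 'tool_rot': array([-8.52162441e-04,  9.79179512e-01,  2.02994434e-01, -1.33040972e-04]), 'force': array([ 1.36437074,  0.94998219, -1.12961797]), 'moment': array([ 0.06005403,  0.0004072 , -0.01124176]), 'gripper_force': 0.0, 'grip_width': 1.0040351670248415}
```

View pics/top0.png

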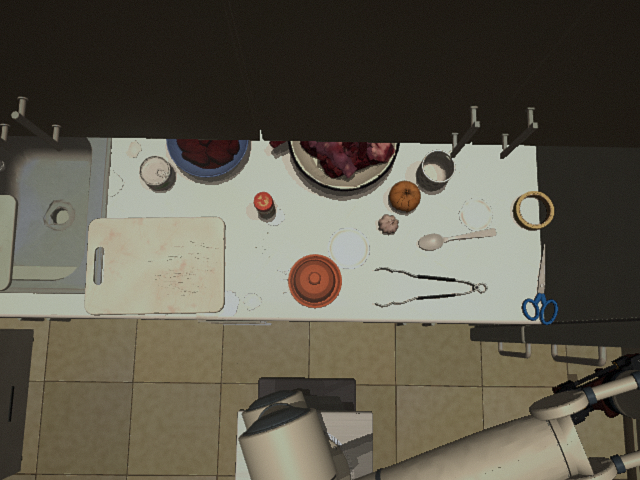

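View pics/side0.png

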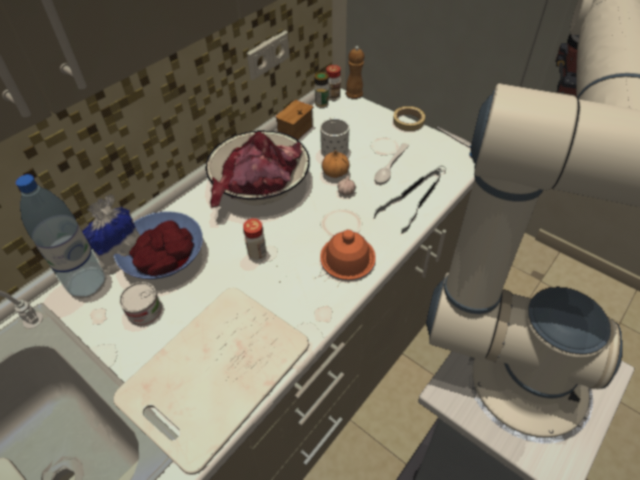

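The top view shows the baker at (315,280), the tongs from about (376,268) and (376,303) at the tips to a ring at (480,288), and the board centred near (156,265). The onion (405,196), raw garlic (388,223), spoon (460,238) and jar (263,204) lie beyond them.

```bash
python3 - <<'E'
from h import *
def circ(P):
    A=np.c_[2*P,np.ones(len(P))];s=np.linalg.lstsq(A,(P**2).sum(1),rcond=None)[0]
    return s[:2],np.sqrt(s[2]+s[:2]@s[:2])
def ray(c,u,v,z):
    K=np.array(c['K']);R=cv2.Rodrigues(np.array(c['rvec'],float))[0];t=np.array(c['tvec'],float).ravel()
    C=-R.T@t; d=R.T@np.linalg.inv(K)@np.array([u,v,1.]); return C+d*(z-C[2])/d[2]
for n in ('top','side'):
    c=dict(np.load(n+'0.npz'));W=cloud(c);hsv=cv2.cvtColor(c['pixels'],cv2.COLOR_RGB2HSV)
    box=(slice(240,320),slice(275,355)) if n=='top' else (slice(220,285),slice(310,385))
    m=np.zeros((480,640),bool);m[box]=True
    ter=m&((hsv[...,0]<12)|(hsv[...,0]>172))&(hsv[...,1]>120)
    P=W[ter];P=P[~np.isnan(P[:,0])]
    print(n,'knob',P[P[:,2]>88].mean(0),(P[:,2]>88).sum(),'max',P[:,2].max(),'ctr',(P.min(0)+P.max(0))/2,P.min(0),P.max(0))
    if n=='top':
        cs,_=cv2.findContours(ter.astype(np.uint8),cv2.RETR_EXTERNAL,cv2.CHAIN_APPROX_NONE);q=max(cs,key=cv2.contourArea)[:,0]
        print('rim',circ(np.array([ray(c,u,v,14)[:2] for u,v in q])))
    # tongs
    m[:]=False
    m[(slice(258,315),slice(368,495)) if n=='top' else (slice(160,240),slice(365,450))]=True
    V=hsv[...,2];work=np.median(V[m]);
    dk=(m&(V<70)).astype(np.uint8);k,L,S,Cn=cv2.connectedComponentsWithStats(dk)
    for i in range(1,k):
        if S[i,4]>40:
            v,u=np.nonzero(L==i);Q=np.array([ray(c,a,b,18) for a,b in zip(u,v)])[:,:2]
            w,ev=np.linalg.eigh(np.cov(Q.T));a=ev[:,1]*np.sign(ev[1,1]);s=(Q-Q.mean(0))@a
            print(' dark',S[i],Q.mean(0),'dir',np.degrees(np.arctan2(a[1],a[0])),'ext',s.min(),s.max(),'z',np.nanmedian(W[v,u,2]))
    if n=='top':
        bg=cv2.medianBlur(c['pixels'],31).astype(int)
        tm=(m&(np.abs(c['pixels'].astype(int)-bg).sum(2)>60)).astype(np.uint8)
        cv2.imwrite('pics/tm.png',cv2.resize(np.hstack([tm[250:320,360:500]*255]),None,fx=5,fy=5,interpolation=0))
        cr=c['pixels'][250:320,360:500,::-1];cv2.imwrite('pics/tcrop.png',cv2.resize(cr,None,fx=5,fy=5,interpolation=cv2.INTER_CUBIC))
        bm=((W[...,2]>6)&(W[...,2]<25)&(W[...,1]>150)).astype(np.uint8);bm[:, 235:]=0
        cs,_=cv2.findContours(bm,cv2.RETR_EXTERNAL,cv2.CHAIN_APPROX_NONE);q=max(cs,key=cv2.contourArea)
        (x,y),wh,ang=cv2.minAreaRect(q);print('board',(x,y),wh,ang,ray(c,x,y,12))
        for nm,p,z in (('onion',(405,196),80),('raw',(388,223),40),('spoonbowl',(430,241),5),('spoonend',(495,233),5),('jar',(263,204),106)): print(nm,ray(c,*p,z))
E
```

```text
top knob [457.33486373 -18.95404012  97.40135808] 123 max 106.32833535551326 ctr [458.56328477 -21.26387225  52.49206513] [394.37167906 -85.60165309  -1.3442051 ] [522.75489048  43.07390858 106.32833536]
rim (array([458.35601438, -21.43272494]), np.float64(63.39701753254349))
 dark [404 272  71  19 161] [ 466.88265564 -322.91220624] dir 81.79192636368099 ext -87.44236957689316 86.15873133087712 z 17.79909622275811
 dark [416 294  40   6  99] [ 424.11877494 -315.03943113] dir 95.7491174705808 ext -46.31506135582434 48.83387656621099 z 20.895560900805854
board (149.5, 265.0) (98.0, 151.0) 90.0 [489.73657114 378.9833093   12.        ]
onion [ 656.43844063 -232.20397295   80.        ]
raw [ 598.20406514 -196.7612969    40.        ]
spoonbowl [ 561.48540194 -305.56840385    5.        ]
spoonend [ 584.46098102 -468.46359791    5.        ]
jar [624.84647121 101.46582183 106.        ]
side knob [453.77079899 -12.26289767  95.08382906] 104 max 100.59939671468099 ctr [456.84434981 -15.1995441   50.31721216] [ 3.92784201e+02 -7.82188545e+01  3.50275970e-02] [520.90449826  47.81976628 100.59939671]
 dark [401 178  24  20  81] [ 464.68311176 -305.02895289] dir 85.85889548063263 ext -49.41247135345641 49.473249001431284 z 13.884598402082323
 dark [420 184  15  21  46] [ 420.75602337 -305.47598949] dir 96.07475836598218 ext -45.39958227792939 41.40570035236168 z 17.21938855275332
 dark [438 213  12  27 158] [ 325.45492193 -237.16649935] dir 119.53751156148897 ext -47.71033799541563 40.790993985652065 z -156.59100608220336
 dark [427 232  14   8  77] [ 331.54591168 -192.08882144] dir 56.91507843481384 ext -14.717652992039618 18.800546695409988 z -148.40940106376326
```

View pics/tcrop.png

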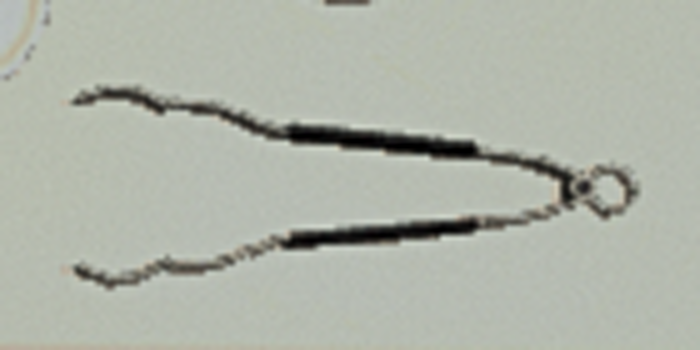

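The crop shows the grips spanning u 290–477 in crop pixels (rows ~140 and ~233), with tips at left and ring at right. I'll hover over the lid for a close measurement.

```bash
cat >> h.py <<'E'
def fcloud(c):
    K=np.array(c['K']);R=cv2.Rodrigues(np.array(c['rvec'],float))[0];t=np.array(c['tvec'],float).ravel()
    v,u=np.mgrid[:480,:640];x=(u-K[0,2])/K[0,0];y=(v-K[1,2])/K[1,1];r=np.hypot(x,y)+1e-9
    z=c['z_map'].astype(float);s=np.where(r<1.45,np.tan(np.minimum(r,1.45))/r,np.nan)
    W=(np.stack([x*s*z,y*s*z,z],-1)-t)@R; W[z==0]=np.nan
    return W
def fray(c,u,v,z):
    K=np.array(c['K']);R=cv2.Rodrigues(np.array(c['rvec'],float))[0];t=np.array(c['tvec'],float).ravel()
    x=(u-K[0,2])/K[0,0];y=(v-K[1,2])/K[1,1];r=np.hypot(x,y)+1e-9
    d=R.T@np.array([np.sin(r)*x/r,np.sin(r)*y/r,np.cos(r)]);C=-R.T@t
    return C+d*(z-C[2])/d[2]
def down(yaw): # tool down, tool y axis along world angle yaw+90 (mod 180)
    return [0,float(np.cos(yaw/2)),float(np.sin(yaw/2)),0]
E
python3 - <<'E'
from h import *
manip.reach([458,-20,200],down(0));manip.hold(.3)
c=cap('wrist');save(c,'w1.png');np.savez('w1.npz',**c)
s=manip.observe();print(s['t'],s['tcp_pos'],s['tool_rot'],s['joints'])
W=fcloud(c);hsv=cv2.cvtColor(c['pixels'],cv2.COLOR_RGB2HSV)
ter=((hsv[...,0]<12)|(hsv[...,0]>172))&(hsv[...,1]>120)
near=np.hypot(W[...,0]-458,W[...,1]+20)<80
m=ter&near;P=W[m]
print('K',c['K'][0],'knob',P[(P[:,2]>88)].mean(0),(P[:,2]>88).sum(),P.min(0),P.max(0))
E
```

```text
2.5167 [458.01886454 -20.27498521 199.96789604] [-6.45787158e-06  9.99999966e-01 -2.53727356e-04 -5.58508658e-05] [-1.18465839e-01 -2.97383794e-01  1.65780407e+00 -3.56018021e-07
  1.78128482e+00  1.45283787e+00]
K [371.64829954   0.         316.67838732] knob [465.98505007 -16.37040556 212.85778921] 4063 [392.7547861  -95.38771525  -1.42292269] [522.0815579   53.95545843 308.25075695]
```

View pics/w1.png

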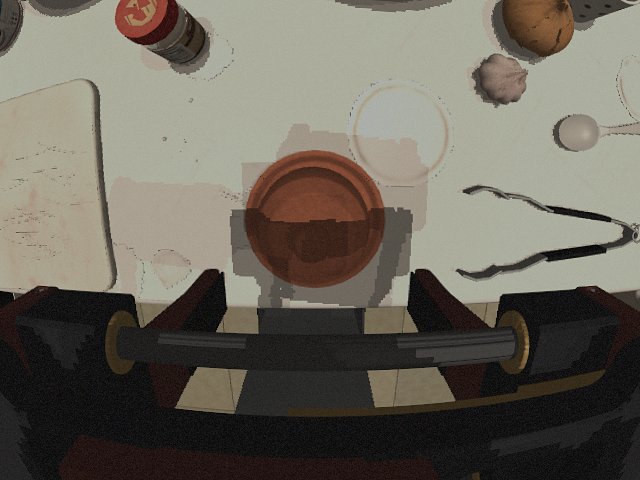

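The wrist view shows the dish rim centred about (316,218), the tongs at right and the fingers at the bottom. The gripper body shades the knob.

```bash
python3 - <<'E'
from h import *
c=dict(np.load('w1.npz'));W=fcloud(c);hsv=cv2.cvtColor(c['pixels'],cv2.COLOR_RGB2HSV)
def circ(P):
    A=np.c_[2*P,np.ones(len(P))];s=np.linalg.lstsq(A,(P**2).sum(1),rcond=None)[0]
    return s[:2],np.sqrt(s[2]+s[:2]@s[:2])
m=np.zeros((480,640),np.uint8);m[140:298,235:395]=1
ter=(((hsv[...,0]<12)|(hsv[...,0]>172))&(hsv[...,1]>120)).astype(np.uint8)*m
q=max(cv2.findContours(ter,cv2.RETR_EXTERNAL,cv2.CHAIN_APPROX_NONE)[0],key=cv2.contourArea)[:,0]
P=np.array([fray(c,u,v,14)[:2] for u,v in q]);ctr,r=circ(P)
for _ in range(3):
    k=np.abs(np.hypot(*(P-ctr).T)-r)<4;ctr,r=circ(P[k])
print('rim',ctr,r,k.mean())
w=W[(ter>0)];k=(w[:,2]>85)&(w[:,2]<105);print('knob',w[k].mean(0),np.median(w[k],0),k.sum(),w[k].min(0),w[k].max(0))
dk=((hsv[...,2]<60)&(np.arange(640)>440)&(np.arange(480)<285)[:,None]&(np.arange(480)>170)[:,None]).astype(np.uint8)
n,L,S,_=cv2.connectedComponentsWithStats(dk)
for i in range(1,n):
    if S[i,4]>50: print(S[i],fray(c,*_[i],12))
E
```

```text
rim [457.62809416 -18.90063538] 63.8632468673222 1.0
knob [458.023895   -16.86987122  95.9345795 ] [458.33039551 -16.94700684  96.64743355] 1055 [443.07887319 -30.45075011  85.07025702] [470.814151    -3.24826444  99.40699636]
[463 186  19   8  66] [ 489.3934561  -169.45498836   12.        ]
[546 206  67  16 373] [ 468.93550395 -310.86745509   12.        ]
[ 457  224  177   54 1318] [ 421.64893659 -284.10330353   12.        ]
```

```bash
python3 - <<'E'
from h import *
print(manip.ik([490,379,200],down(0)))
x,y=458,-17.5
manip.move_l([x,y,130],v=150);g=manip.move_l([x,y,90],v=60,guard=8);s=manip.observe();print(g,s['tcp_pos'],s['force'])
manip.close(20);s=manip.observe();print('w',s['grip_width'],s['gripper_force'])
f0=s['force'];manip.move_l([x,y,150],v=80);manip.hold(.2);s=manip.observe();print('w',s['grip_width'],s['force']-f0,s['t'])
c=cap('side');save(c,'s1.png')
E
```

```text
[ 6.03439729e-01  1.39379344e-01  1.24347105e+00 -4.44089210e-16
  1.75874226e+00  2.17423606e+00]
False [458.13039792 -17.49147197  90.20848695] [-1.0766694  -0.34913694  0.36041159]
w 0.31060398155995983 20.000104773498606
w 0.31047766228132656 [ 0.26562606 -1.00036095 -2.60525131] 6.0167
```

View pics/s1.png

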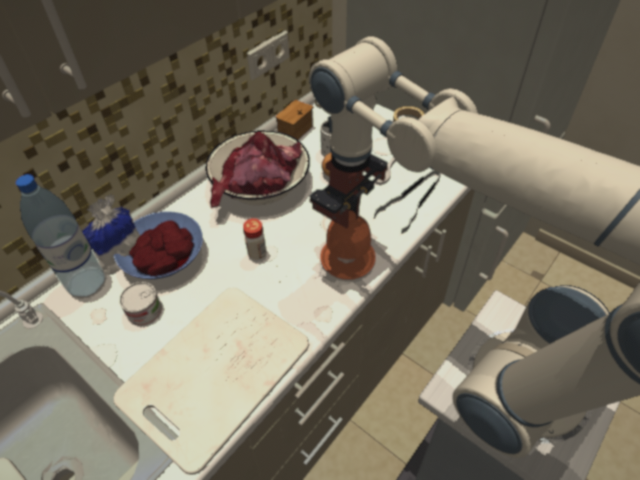

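The picture shows the lid at (348,235) hanging upright from the gripper, and the dish still at (347,262).

```bash
python3 - <<'E'
from h import *
x,y=485,345
manip.move_l([458,-17.5,200],v=150)
manip.move_l([x,y,170],v=250);manip.move_l([x,y,108],v=150)
g=manip.move_l([x,y,88],v=25,guard=4);s=manip.observe();print(g,s['tcp_pos'],s['force'])
manip.ungrasp();manip.hold(.2);manip.move_l([x,y,180],v=150)
manip.reach([470,60,230],down(0));manip.hold(.3)
s=manip.observe();print(s['t'],s['tcp_pos'])
for n in('top','wrist','side'):
    c=cap(n);save(c,n+'2.png');np.savez(n+'2.npz',**c)
E
```

```text
True [485.10149893 345.34785584  95.62009645] [0.7683493  1.24272714 2.49320059]
12.65 [470.06006184  60.7111436  229.70329964]
```

View pics/wrist2.png

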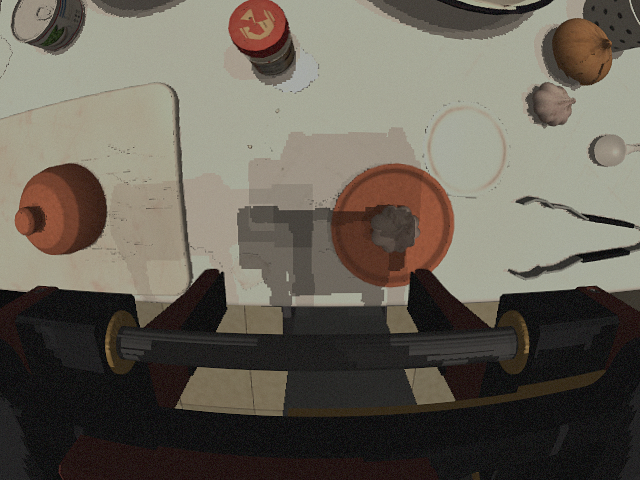

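View pics/side2.png

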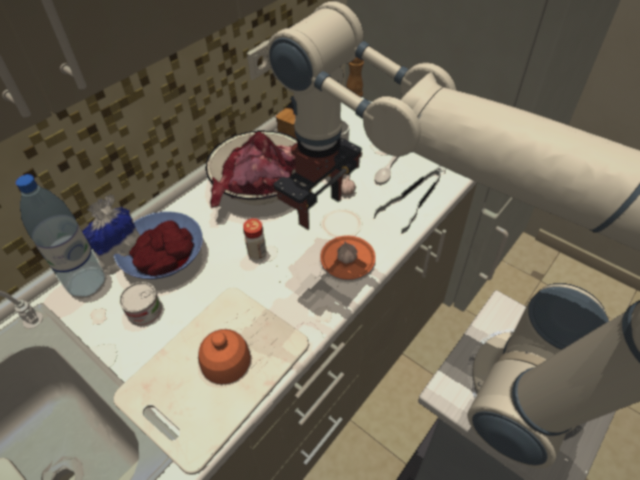

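The wrist view shows the lid on the board, the bulb at (393,230) centred in the dish at (393,225), and the tongs untouched. The side view confirms the lid upright at (223,355). Next: measure the bulb and hover over the tongs.

```bash
python3 - <<'E'
from h import *
c=dict(np.load('wrist2.npz'));W=fcloud(c)
d=np.hypot(W[...,0]-458,W[...,1]+18)
b=(d<45)&(W[...,2]>22)&(W[...,2]<60);b[:,:340]=0
P=W[b];print('bulb',P.mean(0),P.min(0),P.max(0),b.sum())
hsv=cv2.cvtColor(c['pixels'],cv2.COLOR_RGB2HSV)
g=((hsv[...,1]<90)&(d<48)).astype(np.uint8);g[:,:340]=0
n,L,S,C=cv2.connectedComponentsWithStats(g);i=1+S[1:,4].argmax();print('grey',S[i],C[i],fray(c,*C[i],30))
manip.reach([420,-270,250],down(0));manip.hold(.3)
c=cap('wrist');np.savez('w3.npz',**c);W=fcloud(c);hsv=cv2.cvtColor(c['pixels'],cv2.COLOR_RGB2HSV)
cv2.imwrite('pics/w3.png',c['pixels'][:,:,::-1])
roi=(np.abs(W[...,0]-447)<60)&(W[...,1]<-120)&(W[...,1]>-440);roi[265:]=0
dk=(roi&(hsv[...,2]<60)).astype(np.uint8);n,L,S,C=cv2.connectedComponentsWithStats(dk)
for i in range(1,n):
    if S[i,4]>100:
        v,u=np.nonzero(L==i);Q=np.array([fray(c,a,b,15)[:2] for a,b in zip(u,v)])
        w=W[L==i];print(S[i],Q.mean(0),Q.min(0),Q.max(0),np.degrees(np.polyfit(Q[:,1],Q[:,0],1)[0]),np.nanmedian(w[:,2]))
t=roi&(W[...,2]>12)&(W[...,2]<40);P=W[t];print('tongs cloud',P.min(0),P.max(0))
for lo in range(-430,-140,20):
    k=(P[:,1]>lo)&(P[:,1]<lo+20)
    if k.sum(): print(lo,P[k,0].min().round(1),P[k,0].max().round(1),((P[k,0].min()+P[k,0].max())/2).round(1),k.sum())
print(manip.observe()['t'])
E
```

```text
bulb [461.33941796 -14.03327857  38.78934279] [435.68843979 -40.28480996  22.19193677] [481.92850434   7.26030807  56.43285359] 1784
grey [ 478  289  144  109 4332] [562.73199446 350.82086796] [ 299.93921584 -259.62961316   30.        ]
[314 159  89  15 534] [ 468.49656378 -312.52671326] [ 461.73702768 -358.8162434 ] [ 474.92739523 -267.01287651] 4.951316746948593 19.220174789926652
[ 222  182  224   51 1204] [ 421.40667631 -291.75419365] [ 398.24495615 -407.36288287] [ 453.66086046 -168.12207513] -9.56644685650014 17.309417854365236
tongs cloud [ 398.81220698 -434.30344025   12.01282416] [ 492.8550478  -164.22124972   21.88158764]
-430 435.6 453.2 444.4 53
-410 432.2 461.0 446.6 208
-390 429.6 463.4 446.5 121
-370 425.2 468.1 446.7 158
-350 422.2 470.7 446.5 238
-330 421.7 472.1 446.9 236
-310 419.4 473.1 446.2 233
-290 417.0 474.1 445.5 254
-270 413.9 479.1 446.5 154
-250 407.4 485.5 446.5 138
-230 404.1 485.9 445.0 138
-210 400.0 491.6 445.8 148
-190 398.8 492.9 445.8 131
-170 402.5 489.2 445.9 36
14.4167
```

View pics/w3.png

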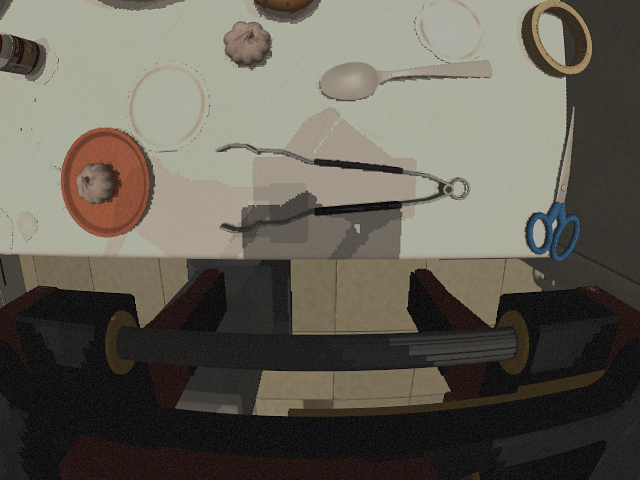

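The wrist view shows the tongs lying along +y with grips at (360,167) and (358,208), ring at (458,188), and the bulb at (97,183) in the dish. I take the grip point as (446,-313) with the axis along +y. I'll grip lightly so that the tongs stay open, then lift.

```bash
python3 - <<'E'
from h import *
qs=[down(np.pi/2),down(-np.pi/2)]
for q in qs:print(manip.ik([446,-313,17],q),manip.ik([458,-142,37],q))
E
cat >> h.py <<'E'
def tongs(c,fe=True,x0=446,yr=(-450,0),zr=(0,250)):
    W=fcloud(c) if fe else cloud(c)
    return W
E
python3 - <<'E'
from h import *
q=min([down(np.pi/2),down(-np.pi/2)],key=lambda q:abs(np.array(manip.ik([446,-313,100],q))[5]))
manip.reach([446,-313,100],q)
g=manip.move_l([446,-313,17],v=100,guard=8);s=manip.observe();print(g,s['tcp_pos'],s['joints'],s['t'])
if not g:
    manip.close(4);manip.hold(.2);s=manip.observe();print('w',s['grip_width']*88,s['gripper_force'])
    f0=s['force'];manip.move_l([446,-313,80],v=50);manip.hold(.3);s=manip.observe();print('w',s['grip_width']*88,s['force']-f0,s['moment'],s['t'])
    for n in('side','wrist'):
        c=cap(n);save(c,n+'4.png');np.savez(n+'4.npz',**c)
E
```

```text
[-6.74369385e-01  1.46170555e-02  1.70272811e+00 -4.44089210e-16
  1.42424749e+00 -6.74369385e-01] [-3.71611059e-01 -1.83545575e-01  1.85255579e+00 -4.44089210e-16
  1.47258244e+00 -3.71611059e-01]
[-6.74369385e-01  1.46170555e-02  1.70272811e+00 -4.44089210e-16
  1.42424749e+00  2.46722327e+00] None
False [ 446.44423744 -313.34739886   17.84614619] [-6.74366191e-01  1.41115263e-02  1.70166800e+00  1.29356785e-05
  1.42439593e+00 -6.74345728e-01] 16.825
w 44.4076537700096 3.991259766386861
w 43.773672495439456 [-0.08581655  0.17212709 -1.83695608] [-0.04592471 -0.08302938 -0.00114756] 19.4917
```

```bash
python3 - <<'E'
import cv2,numpy as np
a=cv2.imread('pics/side4.png');b=cv2.imread('pics/wrist4.png')
cv2.imwrite('pics/b4.png',np.hstack([cv2.resize(a[100:300,300:500],(400,400),interpolation=2),cv2.resize(b[60:360,150:450],(400,400))]))
E
```

```text
(no output)
```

View pics/b4.png

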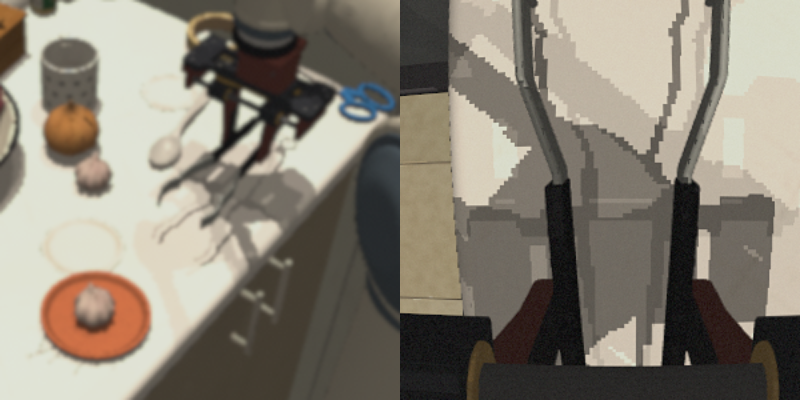

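The side crop shows the tongs lifted clear and about level, still open; the wrist crop shows both arms symmetric between the fingers. Now I measure the tip positions.

```bash
cat >> h.py <<'E'
def tipscan(c,tcp):
    W=fcloud(c);k=(W[...,2]>tcp[2]-60)&(W[...,2]<tcp[2]+40)&(np.abs(W[...,0]-tcp[0])<60)&(W[...,1]>tcp[1]+45)&(W[...,1]<tcp[1]+165)
    P=W[k]
    for side in(-1,1):
        Q=P[(P[:,0]-tcp[0])*side>0]
        for a in range(50,160,20):
            q=Q[(Q[:,1]-tcp[1]>=a)&(Q[:,1]-tcp[1]<a+20)]
            if len(q): print(side,a,'x',q[:,0].min().round(1),q[:,0].max().round(1),'y',q[:,1].max().round(1),'z',np.percentile(q[:,2],[10,50,90]).round(1),len(q))
E
python3 - <<'E'
from h import *
c=dict(np.load('wrist4.npz'));tipscan(c,manip.observe()['tcp_pos'])
print(manip.observe()['tcp_pos'])
E
```

```text
-1 50 x 416.6 427.2 y -243.0 z [67.7 80.  81.6] 670
-1 70 x 412.9 420.0 y -223.0 z [68.4 79.9 81.4] 667
-1 90 x 411.9 417.9 y -203.0 z [67.9 80.2 82.1] 686
-1 110 x 407.5 415.1 y -183.0 z [67.8 81.  82.6] 560
-1 130 x 409.9 411.7 y -177.0 z [63.8 67.  73.2] 58
1 50 x 463.7 473.5 y -243.0 z [68.8 80.3 81.6] 631
1 70 x 470.9 477.3 y -223.0 z [68.2 80.  81.6] 660
1 90 x 472.4 478.0 y -203.1 z [68.4 80.1 82.1] 673
1 110 x 474.9 482.6 y -183.0 z [68.1 81.1 82.6] 547
1 130 x 478.5 480.0 y -177.6 z [63.8 67.5 73.7] 54
[ 445.969543   -312.97961712   79.9254494 ]
```

```bash
python3 - <<'E'
from h import *
manip.move_l([446,-313,125],v=100)
manip.move_l([459.3,-142.5,125],v=120);manip.hold(.3)
c=cap('wrist');save(c,'w5.png');np.savez('w5.npz',**c);s=manip.observe();print(s['tcp_pos'],s['t'],s['grip_width']*88)
tipscan(c,s['tcp_pos'])
W=fcloud(c);k=(np.hypot(W[...,0]-458,W[...,1]+18)<40)&(W[...,2]>25)&(W[...,2]<62)
print('bulb',W[k].min(0),W[k].max(0),W[k].mean(0),k.sum())
c=cap('top');np.savez('top5.npz',**c);W=cloud(c)
k=(np.hypot(W[...,0]-458,W[...,1]+18)<75)&(W[...,2]>90)&(W[...,2]<150);print('top tips',W[k].min(0),W[k].max(0),k.sum())
t=cv2.resize(c['pixels'][240:320,270:370,::-1],(500,400),interpolation=2);w=dict(np.load('w5.npz'))['pixels'][:300,150:450,::-1]
cv2.imwrite('pics/b5.png',np.hstack([t,cv2.resize(w,(300,300)).copy() if 0 else cv2.copyMakeBorder(w,0,100,0,0,0)]))
E
```

```text
[ 459.24032292 -142.69248291  124.92581131] 22.1167 43.19652774791333
-1 50 x 430.3 440.5 y -72.8 z [112.6 125.1 126.5] 669
-1 70 x 426.5 433.3 y -52.7 z [113.3 125.  126.5] 672
-1 90 x 425.2 431.1 y -32.7 z [113.3 125.1 127. ] 684
-1 110 x 420.9 428.4 y -12.7 z [113.1 126.  127.6] 556
-1 130 x 423.2 424.8 y -6.6 z [108.8 112.3 117.4] 56
1 50 x 477.2 486.9 y -72.7 z [114.2 125.2 126.7] 637
1 70 x 484.2 490.7 y -52.7 z [113.4 125.1 126.7] 658
1 90 x 485.7 491.6 y -32.7 z [113.2 125.3 126.9] 676
1 110 x 488.4 495.8 y -12.7 z [113.4 126.1 127.7] 546
1 130 x 492.0 493.5 y -7.2 z [109.3 112.5 118.3] 52
bulb [434.59195413 -42.44858963  25.02370215] [480.94353451   6.06533212  57.21628497] [458.16376079 -20.59612412  39.5346379 ] 3825
top tips [422.14111895 -88.83489564 109.08610336] [496.6483006    2.86108522 135.73388572] 165
```

View pics/b5.png

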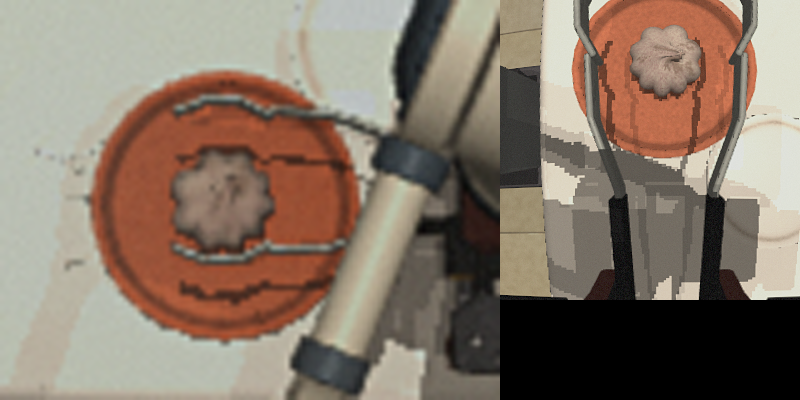

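The tips (left panel, rows ~105 and ~255, seen with parallax) straddle the bulb at (223,200). The clouds put the tongs' middle at x=458.3 and the bulb at (457.8,-18.2). Descend and close.

```bash
python3 - <<'E'
from h import *
x,y=458.7,-143.2
manip.move_l([x,y,75],v=100)
g=manip.move_l([x,y,38],v=40,guard=4);s=manip.observe();print(g,s['tcp_pos'],s['grip_width']*88,s['force'])
if not g:
    manip.close(9);manip.hold(.2);print(manip.observe()['grip_width']*88)
    manip.close(16);manip.hold(.4);s=manip.observe();print(s['grip_width']*88,s['gripper_force'],s['force'],s['t'])
    c=cap('wrist');save(c,'w6.png');np.savez('w6.npz',**c)
E
```

```text
False [ 458.91360174 -143.28876471   38.32996297] 43.46175246049663 [ 0.32587665  0.34443712 -2.15547709]
32.9688582457879
32.65414969787411 15.981237888336182 [ 0.20227485 -0.54266121 -0.28209835] 24.9417
```

Handle width of 32.7 mm matches closed on the bulb. Lift.

```bash
python3 - <<'E'
from h import *
x,y=458.7,-143.2
manip.move_l([x,y,58],v=25);print(manip.observe()['grip_width']*88)
manip.move_l([x,y,138],v=50);manip.hold(1.)
s=manip.observe();print(s['grip_width']*88,s['tcp_pos'],s['t'])
c=cap('wrist');save(c,'w7.png');a=cap('side');W=fcloud(c)
k=(np.hypot(W[...,0]-458,W[...,1]+18)<32)&(W[...,2]>100)&(W[...,2]<175);print(W[k].min(0),W[k].max(0))
cv2.imwrite('pics/b7.png',np.hstack([cv2.resize(a['pixels'][150:300,270:420,::-1],(400,400),interpolation=2),cv2.resize(c['pixels'][:300,170:470,::-1],(400,400))]))
E
```

```text
32.820223375367625
32.773363528007394 [ 458.67903392 -143.19804125  137.97025428] 28.6917
[431.28491968 -43.09209006 119.15943113] [484.32508737  -9.65873759 155.62393683]
```

View pics/b7.png

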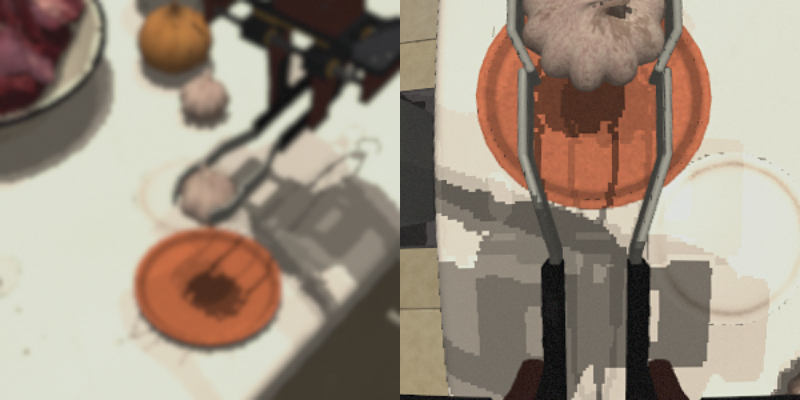

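The bulb hangs between the tips (side crop at (208,193)), well above the dish at (208,288), and the wrist view agrees. I'm handing the job in.

```bash
python3 -c "
from rig import manip
print(manip.sign_off())"
```

```text
the job is handed in; nothing more can be done
None
```

The job is handed in after about 29 s of robot time: the lid stands knob up on the board, and the tongs hold the bulb still about 100 mm above its dish; the sign-off returned no verdict.

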